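Vent the vacuum desiccator, try its lid and hold it open

TASK

Vent the vacuum desiccator: turn its vent cock fully open, until the lever stands in line with the hose barb. Then, leaving the catch's thumb slide alone, tug the lid up by its handle without forcing it to learn whether the catch has hold of it, and only if it is caught push the thumb slide all the way across. Lift the lid and finish while still holding it steady, half open, its front edge at least 12 cm above the rim but not swung up past 65 degrees; leave everything else on the bench in its place.

Things in the scene. Friction and masses are not known exactly. Their poses are not given: they have to be found in the camera images.
- chamber: Vacuum desiccator, fixed; place and yaw vary. White tub 200 (x) x 240 (y) x 120 mm high under a clear lid; on its +y side a white shoulder 80 mm wide, as deep and high, carries the vent cock (front) and a gauge (back, 65 mm tall). Origin: centre of the tub's underside, shoulder not counted; x points from the front (catch; faces the robot) to the hinge at the back, y to the shoulder, z up.
- valve_axis (a point): Point on the vent cock's upright turning axis, at the middle of the lever's height; in the chamber's frame at (-55, 160, 162) mm. 42 mm above the shoulder's top; below the lever stands a brass body 24 mm across and 30 mm tall, with a hose barb that points to the chamber's +y.
- valve_lever (a point): Middle of the black sleeve of the cock's lever, 48 mm from the axis. The sleeve is 44 mm long (22 to 66 mm from the axis), 14 mm wide, 13 mm high; its underside is 35 mm above the shoulder. Grip it from above or push its side.
- valve (a joint): Lever angle, rad. 0: along the chamber's +x, across the barb, shut (the vacuum then holds the lid down); 1.571: along the chamber's +y, in line with the barb, fully open, at its stop. Turns anticlockwise seen from above, stiff (0.12 N m), stays where it is left. Starts between 0 and 0.2.
- lid (a joint): Lid angle, rad: 0 shut, grows as the front rises; front edge 120 mm above the rim at 0.644. Clear pane 8 mm thick in a grey frame, 200 x 240 mm, 0.3 to 0.55 kg, hinged along the back (axis along the chamber's y); falls shut when let go. Lifting it freely takes 2 to 4 N at the handle; with the catch engaged the front rises only about 2 mm, then stops dead.
- lid_hinge (a point): Middle of the lid's hinge axis; in the chamber's frame at (100, 0, 120) mm.
- lid_handle (a point): Middle of the lid's bar handle: round steel bar 12 mm in diameter, 110 mm long, parallel to the hinge, on two end posts. Lid shut: at (-65, 0, 165) mm in the chamber's frame, that is 165 mm in front of the hinge axis, 45 mm above it, with 31 mm clear beneath the bar. Moves with the lid.
- latch: The catch: closed aluminium case on the chamber's front wall, 42 mm deep, 92 mm wide, top 110 mm above the bench; the lid's striker reaches down into it. A pawl inside, out of sight, has hold of the striker in about half of the starts; nothing outside shows whether it does. Origin and axes as the chamber's.
- slide (a joint): Travel of the catch's thumb slide, m: 0 at the start always, 0.020 fully across (towards the chamber's +y). It needs about 2 N and stays where it is pushed. Pushed all the way across it throws the pawl off the striker for good, so that the lid is then free.
- slide_top (a point): Middle of the top of the thumb slide's black ribbed thumb piece: 14 mm (x) x 12 mm (y), standing 19 mm above the catch's case; in the chamber's frame at (-128, -23.5, 129) mm when the slide is at 0.
- tip_box: Bystander: lilac pipette-tip box 85 x 122 x 67 mm, on the bench beside the chamber. Origin: centre of its underside.
- pipette: Bystander: grey pipette about 220 mm long lying on the bench in front of the chamber, at the shoulder's end. Origin: near its middle, on the bench; x along it.
- beaker: Bystander: empty glass beaker 68 mm across, 85 mm high, on the bench beyond the shoulder. Origin: centre of its underside.
- bottle_small: Bystander: small bottle with a dark blue cap, 56 mm across, 105 mm high, on the bench beside the front of the chamber. Origin: centre of its underside.
- timer: Bystander: flat white timer 60 x 75 x 18 mm lying on the bench beyond the shoulder. Origin: centre of its underside.

How it is judged:
By the outcome, as a careful person would: the job done as asked, in the order asked, and still so for the second after the job is handed in, while the arm keeps its last pose, push and grip.
It also fails if it takes over 72 s, if anything falls off the work surface, if the arm or the gripper's body presses on something with over 40 N, if the wrist force passes 120 N, or if a joint passes its speed limit or range.

ROBOT

A 6-joint arm with a two-finger parallel gripper is mounted at the origin on the work surface. World frame = base frame: x ahead of the robot, y to its left, z up, the work surface at z = 0. Lengths are in m, angles in rad, forces in N, time in s.
With the tool pointing down it reaches from about 0.25 to 0.725 m from the base axis. Payload 4 kg.
Tool frame: the origin (TCP) lies on the centre line of the jaws, within the pads' length; the fingertips stand ahead of it and the grasp point (between the pads) lies 11 mm behind it (bot.tip_extent is the z of the fingertips in the tool frame, in m); z points along the fingers, y is the direction in which the jaws open and shut (so a half turn about z gives the same grasp; the last joint's range is limited). The gripper opens to 85 mm and grips with 20 to 120 N. Pads are 22 mm wide; open, the fingers measure 114 mm over their backs; the gripper's body (76 mm by 85 mm) begins 54 mm behind the grasp point. The pads swing forward as they close: fully open they stand 13 mm farther back than shut.
Start: joints at [-1.252, 0.241, 0.005, 1.335, 0, 1.571], TCP at [0.157, -0.475, 0.239] pointing down, gripper open.
Joint ranges: [-2.72, 2.72], [-1.05, 1.87], [-1.09, 1.28], [-1.99, 2.15], [-1.42, 1.44], [-3.14, 3.14]. Speed limits (rad/s): [2.79, 2.79, 3.14, 3.14, 3.14, 3.14].

INTERFACE

Orientations are given as a unit quaternion [x, y, z, w].
In Python, from workcell import bot gives the robot as it stands.
- The arm moves only by the shell command python3 -m jog 'ROWS'. ROWS is JSON, a list that holds one entry, the list of rows, each a list of 7 numbers: the shift along the world's x, y, z in m, then the turn, a rotation vector about the world's x, y, z in degrees, then the closure in counts, from 0 (fully open) to 255 (shut). In form: [[[tx, ty, tz, ax, ay, az, fingers], ...]]. A call has 1 to 10 rows; each row is the pose to reach, as a shift and turn from the pose commanded when the call began; what a row does not reach only later rows make up. A row lasts 1/12 s, in which the tool goes at most 41.7 mm and 7.16 degrees, less where a joint would pass 70% of its speed; a pose out of reach is approached as far as the arm can. A call with a gripper value outside its range is refused whole. The fingers move at their own pace and stop on an object; the grip force is fixed at half the most. Time passes only in rows, so rows that repeat a pose let the fingers close. It gives the time, the measured TCP pose, the force and the opening at its end, in the units of the state.
- bot.get_obs(): the state, without advancing time (a new reading comes with each control period).
- bot.camera(name): name is "scene" or "top" or "wrist"; returns the picture (384x512x3 uint8, blue, green, red); there is no depth.
- bot.camera_model(name): a dict with "K" (3x3 intrinsics, pixels), "T" (4x4, takes a point from camera to world coordinates). Camera axes: x right, y down, z forward; pixel columns grow to the right and rows downward; lengths in m; the calibration is good to about 2 mm. The wrist camera is an equidistant fisheye: a pixel r from the principal point sees the ray r / f radians off the axis. A picture is of the moment at which its call begins: read the wrist's pose just before it. camera_model takes no time and is no camera call; for the wrist camera it gives the pose at the moment of the call.
- bot.job_done(): hands the job in, once; it reports no verdict.
The state is a dict: "clock": time; "joint_pos": joint angles; "joint_vel": joint speeds; "tau": joint torques, N m; "eef_pos": TCP position; "tool_rot": TCP orientation; "ft_force": force on the tool from outside, world axes, zero at the start; "ft_torque": the same for the moment, N m; "grip_width": finger opening in m.
Only numpy, scipy, OpenCV 4.12 (cv2) and the standard library are available. Lean on these libraries where they do the work, as an engineer would, in place of code of your own. Each camera call takes 0.05 s, during which the arm holds its last target. There are 200 camera calls.

## Working session

There is one attempt and no reset: what is moved stays moved. The work goes in short steps, Python scripts to look and compute and a shell command to move; the robot and the scene stay as the last step left them, time stands still between calls to the robot, and variables do not carry over. Pictures are saved under pics/ and viewed, about 8 in all and at most 12, crops included, and the job is handed in when it is done.

```bash
mkdir -p pics
python3 - <<'E'
from workcell import bot
import cv2
o=bot.get_obs();print(o['clock'],o['eef_pos'],o['tool_rot'],bot.tip_extent)
for n in('scene','top'):
    cv2.imwrite(f'pics/{n}1.png',bot.camera(n));m=bot.camera_model(n);print(n,m['K'],m['T'])
E
```

```text
0.0 [ 0.15653734 -0.47422264  0.238419  ] [ 9.87321971e-01  1.58727024e-01 -1.59466478e-04 -1.01609213e-03] 0.008
scene [[491.69938121   0.         254.45283379]
 [  0.         491.69938121 196.12228509]
 [  0.           0.           1.        ]] [[ 0.77474372  0.47717258 -0.41482345  1.02144209]
 [ 0.63201132 -0.60340737  0.4862728  -0.48281586]
 [-0.01827148 -0.63890991 -0.76906455  0.96879555]
 [ 0.          0.          0.          1.        ]]
top [[452.69284617   0.         259.53452722]
 [  0.         452.69284617 185.65687105]
 [  0.           0.           1.        ]] [[-0.02896453 -0.98293669  0.18164945  0.35988538]
 [-0.99936193  0.03227557  0.01529757  0.02858524]
 [-0.02089938 -0.18109045 -0.98324436  1.26008533]
 [ 0.          0.          0.          1.        ]]
```

View pics/scene1.png

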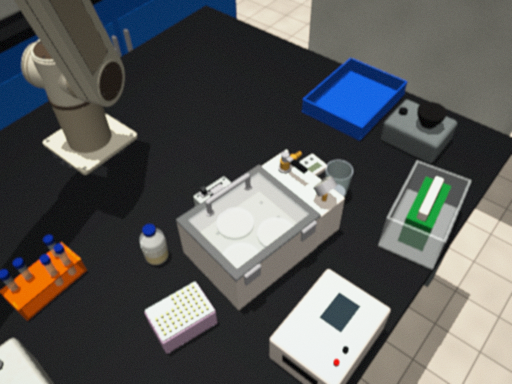

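View pics/top1.png

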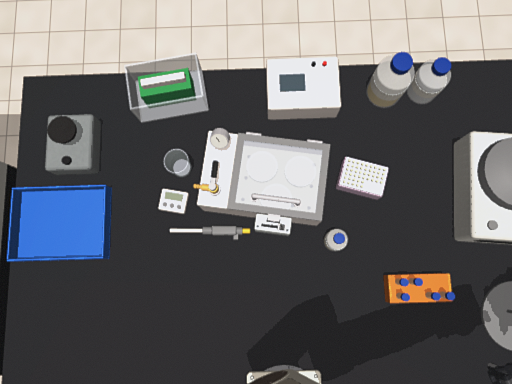

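The top view shows the chamber at about (265,178) with the shoulder on the left. The lever is the black bar at about (214,170), the barb is at (205,187), the handle runs (252,195)–(299,203), and the catch is at (272,224). I'll enlarge that area to get exact pixels.

Run:
```python
import cv2
im=cv2.imread('pics/top1.png')[120:245,190:340]
cv2.imwrite('pics/top1c.png',cv2.resize(im,None,fx=5,fy=4.8*5/4.8,interpolation=cv2.INTER_CUBIC)[:600])
```

```text
(no output)
```

View pics/top1c.png

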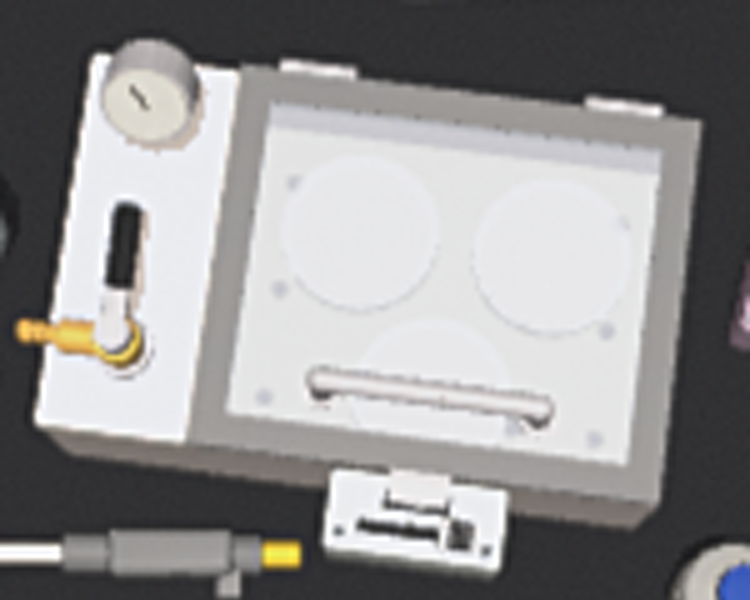

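Crop pixels, at 5x from offset (190,120):
- Lid corners: (240,65), (702,120), (660,500), (190,440)
- Handle ends: (320,380), (540,408)
- Thumb piece: (460,535)
- Lever sleeve: (124,246)
- Shoulder corners: (35,425), (95,55)

Next I'll fit the chamber pose to these.

```bash
cat > h.py <<'E'
from workcell import bot
import numpy as np, cv2, sys
def ray(n,u,v,z):
    m=bot.camera_model(n);K,T=m['K'],m['T']
    d=T[:3,:3]@np.linalg.solve(K,[u,v,1]);c=T[:3,3]
    return c+d*(z-c[2])/d[2]
E
python3 - <<'E'
from h import *
P=[((240,65),(.1,.12,.128)),((702,120),(.1,-.12,.128)),((660,500),(-.1,-.12,.128)),((190,440),(-.1,.12,.128)),
((320,380),(-.065,.052,.168)),((540,408),(-.065,-.052,.168)),((460,535),(-.128,-.0235,.129)),((35,425),(-.1,.2,.12)),((95,55),(.1,.2,.12))]
W=np.array([ray('top',190+a/5-.4,120+b/5-.4,c[2])[:2] for (a,b),c in P]);L=np.array([c[:2] for _,c in P])
lc,wc=L.mean(0),W.mean(0);l,w=L-lc,W-wc
yaw=np.arctan2((l[:,0]*w[:,1]-l[:,1]*w[:,0]).sum(),(l*w).sum())
R=np.array([[np.cos(yaw),-np.sin(yaw)],[np.sin(yaw),np.cos(yaw)]]);t=wc-R@lc
print('yaw',np.degrees(yaw),'t',t);print(((W-(L@R.T+t))*1000).round(1))
s=ray('top',190+124/5-.4,120+246/5-.4,.168)[:2]
ax=R@[-.055,.16]+t;print('axis',ax,'sleeve',s,'lever ang',np.degrees(np.arctan2(*(R.T@(s-ax))[::-1])),np.linalg.norm(s-ax))
for n,p in dict(handle=(-.065,0),slide=(-.128,-.0235),hinge=(.1,0)).items():print(n,R@p+t)
q=bot.get_obs()['tool_rot'];print(2*np.degrees(np.arctan2(q[1],q[0])))
E
```

```text
yaw -9.105072951975217 t [ 0.59355468 -0.00413643]
[[-0.   0.7]
 [ 0.  -0.2]
 [ 1.8  0.3]
 [ 1.6 -1.7]
 [-0.2  3.3]
 [-1.  -0.7]
 [-0.3  1.2]
 [ 0.2 -1. ]
 [-2.1 -1.7]]
axis [0.56456697 0.16255104] sleeve [0.60772826 0.15605393] lever ang 0.544554270995094 0.04364756352421952
handle [0.52937369 0.00614953]
slide [ 0.46344873 -0.0070849 ]
hinge [ 0.69229466 -0.01996098]
18.26517748567422
```

```bash
python3 -m jog '[[[0.23,0.31,0.0,0,0,62.6,255],[0.23,0.31,0.0,0,0,62.6,255],[0.23,0.31,0.0,0,0,62.6,255],[0.23,0.31,0.0,0,0,62.6,255],[0.23,0.31,0.0,0,0,62.6,255],[0.23,0.31,0.0,0,0,62.6,255],[0.23,0.31,0.0,0,0,62.6,255],[0.23,0.31,0.0,0,0,62.6,255],[0.23,0.31,0.0,0,0,62.6,255],[0.23,0.31,0.0,0,0,62.6,255]]]'
python3 -m jog '[[[0.218,0.296,0.0,0,0,0,255],[0.218,0.296,0.0,0,0,0,255],[0.218,0.296,0.0,0,0,0,255],[0.218,0.296,0.0,0,0,0,255],[0.218,0.296,0.0,0,0,0,255],[0.218,0.296,0.0,0,0,0,255],[0.218,0.296,0.0,0,0,0,255],[0.218,0.296,0.0,0,0,0,255],[0.218,0.296,0.0,0,0,0,255],[0.218,0.296,0.0,0,0,0,255]]]'
cat >> h.py <<'E'
y=np.radians(-9.105);R2=np.array([[np.cos(y),-np.sin(y)],[np.sin(y),np.cos(y)]]);t0=np.array([.59355,-.00414])
def state():
    o=bot.get_obs();e=o['eef_pos'];q=o['tool_rot']
    print('t',round(o['clock'],2),'eef',e.round(4) if hasattr(e,'round') else e,'cham mm',((R2.T@(np.array(e[:2])-t0))*1000).round(1),'yaw',2*np.degrees(np.arctan2(q[1],q[0])),'F',np.round(o['ft_force'],2),'w',o['grip_width'])
E
python3 - <<'E'
from h import *
state();cv2.imwrite('pics/w1.png',bot.camera('wrist'))
E
```

```text
clock: 0.93
eef_pos: [0.389, -0.1606, 0.2391]
tool_rot: [0.758, 0.652, 0.001, -0.0]
ft_force: [-0.1, -0.6, -0.4]
grip_width: 0.0002
clock: 1.77
eef_pos: [0.607, 0.1367, 0.2364]
tool_rot: [0.759, 0.651, 0.0, -0.001]
ft_force: [0.3, -0.4, -0.3]
grip_width: -0.0004
t 1.77 eef [0.607  0.1367 0.2364] cham mm [ -9.  141.2] yaw 81.20149993807948 F [ 0.33 -0.41 -0.26] w -0.00035493160740689513
```

View pics/w1.png

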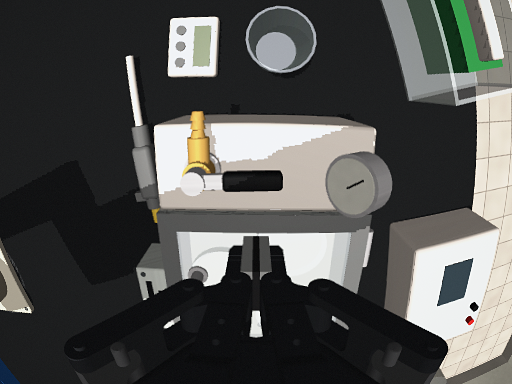

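The wrist view shows the lever sleeve at (252,181), the cock axis at (193,181), the barb pointing up (+y), and the gauge at (358,185). The shut fingertips at (255,240) are on the lid side of the lever, as planned. Now I'll descend.

```bash
python3 -m jog '[[[-0.002,-0.007,0,0,0,0,255],[-0.002,-0.007,-0.04,0,0,0,255],[-0.002,-0.007,-0.078,0,0,0,255],[-0.002,-0.007,-0.078,0,0,0,255],[-0.002,-0.007,-0.078,0,0,0,255],[-0.002,-0.007,-0.078,0,0,0,255],[-0.002,-0.007,-0.078,0,0,0,255]]]'
python3 - <<'E'
from h import *
state()
A=np.array([-.055,.160])
for p in [(45,-18),(50,-4),(49.5,14),(40,32),(26,45),(20,45),(18,45)]:
    print(p,(R2@(A+np.array(p)/1000)+t0-bot.get_obs()['eef_pos'][:2]).round(4))
E
```

```text
clock: 2.4
eef_pos: [0.6046, 0.1238, 0.1649]
tool_rot: [0.762, 0.648, 0.003, 0.001]
ft_force: [-0.1, 0.1, 0.2]
grip_width: -0.0004
t 2.4 eef [0.6046 0.1238 0.1649] cham mm [ -9.4 128. ] yaw 80.80453822366583 F [-0.1   0.05  0.15] w -0.0004211845607334015
(45, -18) [0.0016 0.0139]
(50, -4) [0.0087 0.0269]
(49.5, 14) [0.0111 0.0448]
(40, 32) [0.0046 0.0641]
(26, 45) [-0.0072  0.0791]
(20, 45) [-0.0131  0.0801]
(18, 45) [-0.0151  0.0804]
```

```bash
python3 -m jog '[[[0.001,0.007,-0.004,0,0,0,255],[0.002,0.014,-0.004,0,0,0,255],[0.009,0.027,-0.004,0,0,0,255],[0.011,0.036,-0.004,0,0,0,255],[0.011,0.045,-0.004,0,0,0,255],[0.008,0.055,-0.004,0,0,0,255],[0.005,0.064,-0.004,0,0,0,255],[0.0,0.072,-0.004,0,0,0,255],[-0.007,0.079,-0.004,0,0,0,255],[-0.007,0.079,-0.004,0,0,0,255]]]'
python3 -m jog '[[[-0.002,0,0,0,0,0,255],[-0.004,0.001,0,0,0,0,255],[-0.006,0.001,0,0,0,0,255],[-0.006,0.001,0,0,0,0,255]]]'
python3 - <<'E'
from h import *
state();cv2.imwrite('pics/w2.png',bot.camera('wrist'))
E
```

```text
clock: 3.23
eef_pos: [0.5944, 0.2057, 0.1576]
tool_rot: [0.76, 0.65, 0.001, -0.001]
ft_force: [0.9, -0.1, -0.5]
grip_width: 0.0001
clock: 3.57
eef_pos: [0.5914, 0.2053, 0.1579]
tool_rot: [0.761, 0.649, 0.002, 0.0]
ft_force: [6.0, 2.0, -1.4]
grip_width: 0.0001
t 3.57 eef [0.5914 0.2053 0.1579] cham mm [-35.3 206.4] yaw 80.86681047149831 F [ 6.04  2.01 -1.44] w 0.00012508490342702988
```

View pics/w2.png

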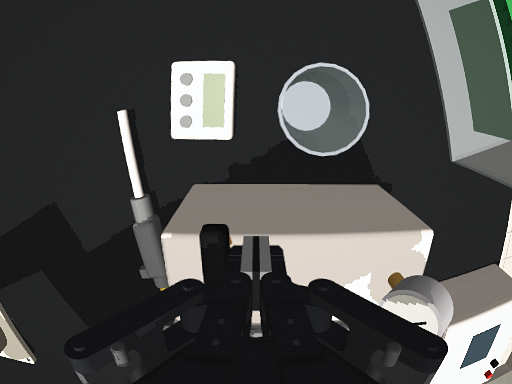

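The lever sleeve at (214,255) now points along +y, with the fingers against its +x side. I'll press a little further to confirm it's on its stop.

```bash
python3 -m jog '[[[-0.002,0,0,0,0,0,255],[-0.003,0,0,0,0,0,255],[-0.003,0,0,0,0,0,255],[-0.003,0,0,0,0,0,255]]]'; python3 -m jog '[[[-0.002,0,0,0,0,0,255],[-0.003,0,0,0,0,0,255],[-0.003,0,0,0,0,0,255],[-0.003,0,0,0,0,0,255]]]'
python3 -c "
from h import *
state()"
```

```text
clock: 3.95
eef_pos: [0.5911, 0.2052, 0.1581]
tool_rot: [0.761, 0.648, 0.005, 0.002]
ft_force: [12.3, 2.8, -5.5]
grip_width: -0.0002
clock: 4.28
eef_pos: [0.5909, 0.2052, 0.1583]
tool_rot: [0.762, 0.648, 0.007, 0.004]
ft_force: [18.9, 4.2, -10.0]
grip_width: 0.0001
t 4.28 eef [0.5909 0.2052 0.1583] cham mm [-35.8 206.3] yaw 80.77397157663343 F [ 18.92   4.25 -10.  ] w 0.00011823620211020558
```

It's on the stop: the force climbs to 19 N with no motion. Backing off, then moving above the handle with the gripper opening.

```bash
python3 -m jog '[[[0.025,0,0,0,0,0,255],[0.025,0,0.03,0,0,0,255],[0.025,0,0.07,0,0,0,255],[0.025,0,0.09,0,0,0,255],[-0.02,-0.07,0.09,0,0,0,0],[-0.05,-0.14,0.09,0,0,0,0],[-0.054,-0.2,0.09,0,0,0,0],[-0.054,-0.2,0.09,0,0,0,0],[-0.054,-0.2,0.09,0,0,0,0],[-0.054,-0.2,0.09,0,0,0,0]]]'
python3 - <<'E'
from h import *
state();print((R2@[-.065,0]+t0-bot.get_obs()['eef_pos'][:2]).round(4))
cv2.imwrite('pics/w3.png',bot.camera('wrist'))
a=cv2.resize(bot.camera('top')[120:245,150:340],None,fx=4,fy=4,interpolation=cv2.INTER_CUBIC);cv2.imwrite('pics/t3.png',a)
E
```

```text
clock: 5.12
eef_pos: [0.5268, -0.0008, 0.2476]
tool_rot: [0.763, 0.646, -0.001, -0.0]
ft_force: [-0.1, 0.4, -0.4]
grip_width: 0.0725
t 5.12 eef [ 0.5268 -0.0008  0.2476] cham mm [-66.5  -7.2] yaw 80.5177903065129 F [-0.11  0.4  -0.42] w 0.07248356906300553
[0.0026 0.0069]
```

View pics/w3.png

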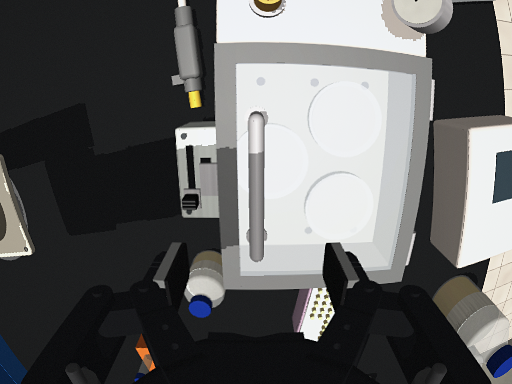

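The bar at column 256 is centred between the pads (173 and 342), and the slide is untouched at (190,200). I'll descend onto the bar and close.

```bash
python3 -m jog '[[[0.002,0.007,-0.03,0,0,0,0],[0.002,0.007,-0.06,0,0,0,0],[0.002,0.007,-0.091,0,0,0,0],[0.002,0.007,-0.091,0,0,0,0],[0.002,0.007,-0.091,0,0,0,0],[0.002,0.007,-0.091,0,0,0,0]]]'
python3 -m jog '[[[0,0,0,0,0,0,255],[0,0,0,0,0,0,255],[0,0,0,0,0,0,255],[0,0,0,0,0,0,255],[0,0,0,0,0,0,255],[0,0,0,0,0,0,255],[0,0,0,0,0,0,255],[0,0,0,0,0,0,255],[0,0,0,0,0,0,255],[0,0,0,0,0,0,255]]]'
python3 -c "
from h import *
state()"
```

```text
clock: 5.72
eef_pos: [0.5327, 0.0122, 0.1576]
tool_rot: [0.761, 0.649, 0.001, 0.0]
ft_force: [0.4, -0.2, 0.2]
grip_width: 0.0854
clock: 6.55
eef_pos: [0.5291, 0.0116, 0.1567]
tool_rot: [0.761, 0.649, -0.001, -0.002]
ft_force: [-6.2, 1.2, 7.5]
grip_width: 0.0098
t 6.55 eef [0.5291 0.0116 0.1567] cham mm [-66.2   5.3] yaw 80.8744819947375 F [-6.25  1.21  7.51] w 0.009842205142124253
```

The handle is gripped (opening about 10 mm). Now a gentle tug in small steps.

```bash
for i in 1 2 3; do python3 -m jog '[[[0,0,0.001,0,0,0,255],[0,0,0.002,0,0,0,255],[0,0,0.003,0,0,0,255],[0,0,0.003,0,0,0,255],[0,0,0.003,0,0,0,255]]]'; done
```

```text
clock: 6.97
eef_pos: [0.5294, 0.0115, 0.1583]
tool_rot: [0.761, 0.649, -0.002, -0.002]
ft_force: [-5.2, 2.6, -1.3]
grip_width: 0.0096
clock: 7.38
eef_pos: [0.5294, 0.0115, 0.1587]
tool_rot: [0.761, 0.649, -0.003, -0.003]
ft_force: [0.2, 2.0, -27.6]
grip_width: 0.0096
clock: 7.8
eef_pos: [0.5294, 0.0114, 0.1589]
tool_rot: [0.761, 0.649, -0.004, -0.003]
ft_force: [4.5, 2.2, -41.6]
grip_width: 0.0093
```

It's caught: the handle stopped dead after about 2 mm and the force climbed. I'll ease back down, release, rise, and go to the -y side of the thumb slide.

```bash
python3 -m jog '[[[0,0,-0.004,0,0,0,255],[0,0,-0.007,0,0,0,255],[0,0,-0.007,0,0,0,255],[0,0,-0.007,0,0,0,0],[0,0,-0.007,0,0,0,0],[0,0,-0.007,0,0,0,0],[0,0,-0.007,0,0,0,0],[0,0,-0.007,0,0,0,0],[0,0,-0.007,0,0,0,0],[0,0,-0.007,0,0,0,0]]]'
python3 -m jog '[[[0,0,0.02,0,0,0,0],[0,0,0.055,0,0,0,0],[-0.02,-0.02,0.07,0,0,0,255],[-0.05,-0.04,0.07,0,0,0,255],[-0.07,-0.05,0.07,0,0,0,255],[-0.07,-0.05,0.07,0,0,0,255],[-0.07,-0.05,0.07,0,0,0,255],[-0.07,-0.05,0.07,0,0,0,255],[-0.07,-0.05,0.07,0,0,0,255],[-0.07,-0.05,0.07,0,0,0,255]]]'
python3 - <<'E'
from h import *
state();e=bot.get_obs()['eef_pos'][:2]
for p in [(-.128,-.0525),(-.128,-.0235),(-.128,.0035)]:print((R2@p+t0-e).round(4))
cv2.imwrite('pics/w4.png',bot.camera('wrist'))
a=cv2.resize(bot.camera('top')[120:245,150:340],None,fx=4,fy=4,interpolation=cv2.INTER_CUBIC);cv2.imwrite('pics/t4.png',a)
E
```

```text
clock: 8.63
eef_pos: [0.5322, 0.0111, 0.1588]
tool_rot: [0.761, 0.649, 0.0, 0.0]
ft_force: [-0.3, -1.2, 0.1]
grip_width: 0.0854
clock: 9.47
eef_pos: [0.4625, -0.0384, 0.228]
tool_rot: [0.761, 0.649, -0.0, -0.0]
ft_force: [0.1, 1.2, 0.4]
grip_width: 0.0003
t 9.47 eef [ 0.4625 -0.0384  0.228 ] cham mm [-124.   -54.6] yaw 80.91450551653027 F [0.07 1.23 0.41] w 0.00033422611303840337
[-0.0036  0.0027]
[0.001  0.0313]
[0.0052 0.058 ]
```

View pics/w4.png

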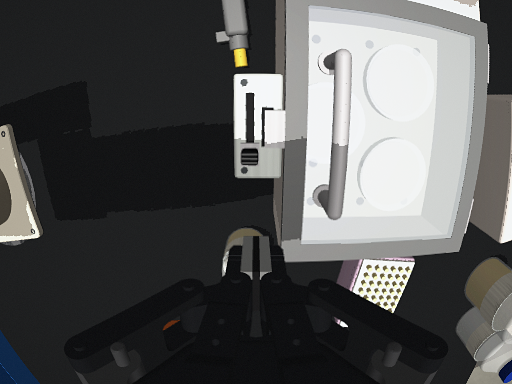

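The thumb piece is at (250,157), at the catch's -y end, and the tips at (256,240) are on its -y side. Before descending I'll check the tip extent with the fingers shut.

Run:
```python
from h import *
print(bot.tip_extent)
# fingertip ray check: tips seen at ~(256,237) in wrist view
m=bot.camera_model('wrist');K,T=m['K'],m['T'];f=K[0,0]
d=np.array([256-K[0,2],237-K[1,2]]);r=np.hypot(*d);th=r/f
v=np.array([*(np.sin(th)*d/r),np.cos(th)]);v=T[:3,:3]@v;c=T[:3,3];e=bot.get_obs()['eef_pos']
u=R2.T@v[:2]; cc=R2.T@(c[:2]-e[:2]);print('cam rel',cc,c[2]-e[2])
for yy in (.011,0,-.011):
    s=(yy-cc[1])/u[1];print(yy,'z rel tcp',c[2]-e[2]+s*v[2])
```

```text
0.008
cam rel [-0.00046414  0.0819307 ] 0.13433290301690246
0.011 z rel tcp -0.00326672337881706
0 z rel tcp -0.02460580418630487
-0.011 z rel tcp -0.045944884993792734
```

The tip estimate agrees with 8 mm. I'll descend and push the slide across.

```bash
python3 -m jog '[[[-0.004,0.002,-0.04,0,0,0,255],[-0.004,0.002,-0.08,0,0,0,255],[-0.004,0.002,-0.104,0,0,0,255],[-0.004,0.002,-0.104,0,0,0,255],[-0.004,0.002,-0.104,0,0,0,255],[-0.004,0.002,-0.104,0,0,0,255]]]'
python3 -m jog '[[[0.001,0.006,0,0,0,0,255],[0.002,0.012,0,0,0,0,255],[0.003,0.018,0,0,0,0,255],[0.004,0.023,0,0,0,0,255],[0.005,0.028,0,0,0,0,255],[0.005,0.032,0,0,0,0,255],[0.005,0.032,0,0,0,0,255],[0.005,0.032,0,0,0,0,255]]]'
python3 -m jog '[[[0.0,0.002,0,0,0,0,255],[0.001,0.004,0,0,0,0,255],[0.001,0.004,0,0,0,0,255],[0.001,0.004,0,0,0,0,255]]]'
python3 -c "
from h import *
state()"
```

```text
clock: 10.07
eef_pos: [0.459, -0.0367, 0.1256]
tool_rot: [0.761, 0.649, 0.001, 0.001]
ft_force: [0.4, -0.1, -0.2]
grip_width: 0.0001
clock: 10.73
eef_pos: [0.4623, -0.0041, 0.1241]
tool_rot: [0.761, 0.649, -0.0, -0.001]
ft_force: [0.4, -0.2, 0.7]
grip_width: 0.0003
clock: 11.07
eef_pos: [0.4623, -0.003, 0.124]
tool_rot: [0.762, 0.648, -0.003, 0.001]
ft_force: [-3.2, -7.1, 3.0]
grip_width: 0.0004
t 11.07 eef [ 0.4623 -0.003   0.124 ] cham mm [-129.8  -19.6] yaw 80.77417709027598 F [-3.25 -7.05  3.04] w 0.00042701168753468514
```

```bash
python3 -m jog '[[[0.0,0.002,0,0,0,0,255],[0.001,0.004,0,0,0,0,255],[0.001,0.004,0,0,0,0,255],[0.001,0.004,0,0,0,0,255]]]'
python3 -m jog '[[[-0.002,-0.018,0,0,0,0,255],[-0.002,-0.018,0.02,0,0,0,255],[-0.002,-0.018,0.06,0,0,0,255],[-0.002,-0.018,0.1,0,0,0,255],[0.02,0,0.1,0,0,0,0],[0.04,0,0.1,0,0,0,0],[0.067,0.001,0.1,0,0,0,0],[0.067,0.001,0.1,0,0,0,0],[0.067,0.001,0.1,0,0,0,0],[0.067,0.001,0.1,0,0,0,0]]]'
python3 - <<'E'
from h import *
state();print((R2@[-.065,0]+t0-bot.get_obs()['eef_pos'][:2]).round(4))
cv2.imwrite('pics/w5.png',bot.camera('wrist'))
E
```

```text
clock: 11.4
eef_pos: [0.4623, -0.0028, 0.1241]
tool_rot: [0.763, 0.647, -0.006, 0.004]
ft_force: [-4.2, -18.4, 5.5]
grip_width: 0.0003
clock: 12.23
eef_pos: [0.5308, 0.0043, 0.2235]
tool_rot: [0.761, 0.649, -0.001, -0.001]
ft_force: [0.4, 0.0, -0.1]
grip_width: 0.0724
t 12.23 eef [0.5308 0.0043 0.2235] cham mm [-63.3  -1.6] yaw 80.86022139975454 F [ 0.43  0.02 -0.09] w 0.07235047533816401
[-0.0014  0.0018]
```

View pics/w5.png

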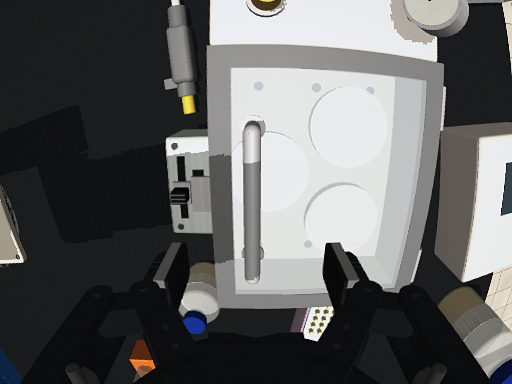

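The slide has moved up its slot to (180,195), and it stopped firmly at 18 N after 20 mm of travel. I'll regrip the handle and tug carefully.

```bash
python3 -m jog '[[[-0.003,0.002,-0.03,0,0,0,0],[-0.003,0.002,-0.067,0,0,0,0],[-0.003,0.002,-0.067,0,0,0,0],[-0.003,0.002,-0.067,0,0,0,0],[-0.003,0.002,-0.067,0,0,0,255],[-0.003,0.002,-0.067,0,0,0,255],[-0.003,0.002,-0.067,0,0,0,255],[-0.003,0.002,-0.067,0,0,0,255],[-0.003,0.002,-0.067,0,0,0,255],[-0.003,0.002,-0.067,0,0,0,255]]]'
python3 -m jog '[[[0,0,0,0,0,0,255],[0,0,0,0,0,0,255],[0,0,0.001,0,0,0,255],[0,0,0.002,0,0,0,255],[0,0,0.003,0,0,0,255],[0,0,0.004,0,0,0,255],[0,0,0.005,0,0,0,255],[0,0,0.005,0,0,0,255],[0,0,0.005,0,0,0,255]]]'
python3 - <<'E'
from h import *
state()
for th in np.radians([2,10,18,26,34,42,48]):
    c,s=np.cos(th),np.sin(th);x=-165*c+45*s+165;z=165*s+45*c-45
    print(np.degrees(th).round(),(R2@[x,0]).round(1),round(z,1))
E
```

```text
clock: 13.12
eef_pos: [0.5288, 0.0063, 0.1579]
tool_rot: [0.761, 0.649, 0.0, 0.0]
ft_force: [-14.0, 2.5, 8.7]
grip_width: 0.0121
clock: 13.87
eef_pos: [0.5293, 0.0062, 0.1623]
tool_rot: [0.761, 0.649, 0.0, 0.0]
ft_force: [3.9, -0.3, -3.8]
grip_width: 0.0097
t 13.87 eef [0.5293 0.0062 0.1623] cham mm [-65.1   0. ] yaw 80.86388114128547 F [ 3.91 -0.31 -3.82] w 0.009737163581731646
2.0 [ 1.6 -0.3] 5.7
10.0 [10.2 -1.6] 28.0
18.0 [21.7 -3.5] 48.8
26.0 [36.  -5.8] 67.8
34.0 [52.7 -8.4] 84.6
42.0 [ 71.6 -11.5] 98.8
48.0 [ 86.9 -13.9] 107.7
```

It's free now: the handle is 5 mm up at only 4 N. I'll swing it up along the arc, tilting the tool partly with it.

```bash
python3 -m jog '[[[0.0015,0,0.005,0.1,0.9,0,255],[0.0035,-0.0005,0.011,0.3,1.8,0,255],[0.0055,-0.001,0.0165,0.4,2.7,0,255],[0.008,-0.001,0.0225,0.6,3.6,0,255],[0.0105,-0.0015,0.028,0.7,4.5,0,255],[0.013,-0.002,0.033,0.85,5.3,0,255],[0.016,-0.0025,0.038,1.0,6.2,0,255],[0.0187,-0.003,0.043,1.14,7.1,0,255],[0.0187,-0.003,0.043,1.14,7.1,0,255]]]'
python3 -c "
from h import *
state()"
```

```text
clock: 14.62
eef_pos: [0.5473, 0.0032, 0.205]
tool_rot: [0.76, 0.647, -0.041, -0.049]
ft_force: [-0.6, 0.4, -4.6]
grip_width: 0.0101
t 14.62 eef [0.5473 0.0032 0.205 ] cham mm [-46.8  -0.1] yaw 80.85234006176718 F [-0.65  0.45 -4.6 ] w 0.010144821047205325
```

```bash
python3 -m jog '[[[0.0065,-0.001,0.0098,0.3,1.8,0,255],[0.0136,-0.0022,0.019,0.57,3.6,0,255],[0.0214,-0.0034,0.028,0.8,5.3,0,255],[0.0297,-0.0047,0.036,1.1,7.1,0,255],[0.0385,-0.0062,0.0437,1.4,8.9,0,255],[0.0479,-0.0077,0.0504,1.7,10.7,0,255],[0.0576,-0.0092,0.057,2.0,12.6,0,255],[0.0576,-0.0092,0.057,2.0,12.6,0,255],[0.0576,-0.0092,0.057,2.0,12.6,0,255],[0.0576,-0.0092,0.057,2.0,12.6,0,255]]]'
python3 -m jog '[[[0,0,0,0,0,0,255],[0,0,0,0,0,0,255],[0,0,0,0,0,0,255],[0,0,0,0,0,0,255],[0,0,0,0,0,0,255],[0,0,0,0,0,0,255],[0,0,0,0,0,0,255],[0,0,0,0,0,0,255]]]'
python3 - <<'E'
from h import *
from scipy.spatial.transform import Rotation as Ro
state();o=bot.get_obs();e=np.array(o['eef_pos']);g=e-.011*Ro.from_quat(o['tool_rot']).as_matrix()[:,2]
x=(R2.T@(g[:2]-t0))[0]-.1;z=g[2]-.12;print('lid deg',np.degrees(np.arctan2(z,-x)-np.arctan2(45,165)),'r',np.hypot(x,z),np.abs(o['joint_vel']).max())
s=bot.camera('scene')[110:310,120:380];t=bot.camera('top')[100:260,140:340]
cv2.imwrite('pics/end.png',np.vstack([cv2.resize(s,(390,300)),cv2.resize(t,(390,300))]) if 0 else np.hstack([cv2.resize(s,(390,300)),cv2.resize(t,(375,300))]))
E
```

```text
clock: 15.45
eef_pos: [0.6036, -0.0059, 0.2629]
tool_rot: [0.749, 0.638, -0.114, -0.133]
ft_force: [-4.1, 0.9, 1.5]
grip_width: 0.0098
clock: 16.12
eef_pos: [0.6037, -0.006, 0.263]
tool_rot: [0.75, 0.639, -0.113, -0.132]
ft_force: [-5.7, -0.1, 2.5]
grip_width: 0.0096
t 16.12 eef [ 0.6037 -0.006   0.263 ] cham mm [10.3 -0.2] yaw 80.86077699038515 F [-5.75 -0.11  2.52] w 0.00955815938695949
lid deg 45.49204131223136 r 0.1757966508518421 0.002369459143965088
```

View pics/end.png

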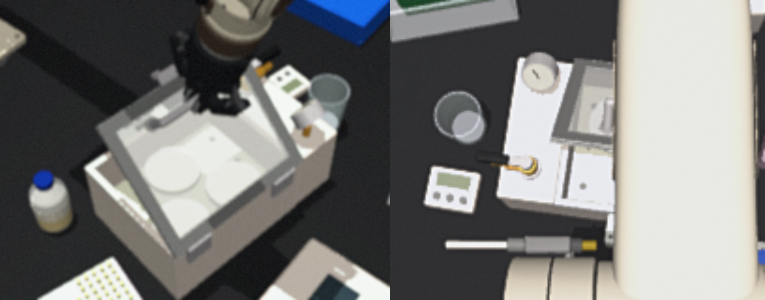

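The lid stands at about 45° in the grip, the lever lies over the barb (490,158), and the other items are in place. Handing in.

```bash
python3 -c "
from h import *
bot.job_done();state()"
```

```text
the job is handed in; nothing more can be done
the job is handed in; nothing more can be done
```

The desiccator is vented and its lid is held half open in the gripper; I handed the job in at about 16 s.

- **Vent cock:** I pushed the lever anticlockwise to its stop. It did not move further under 19 N, and the final top view shows it in line with the hose barb.
- **Tug:** The handle stopped dead after about 2 mm, so the catch had hold of the lid. My steps were coarse, so the pull reached about 42 N at the wrist before I eased off, which is firmer than "without forcing it" suggests.
- **Thumb slide:** Only after the tug did I push it across. It travelled about 20 mm to a firm stop (18 N), and the lid then came up freely at about 4 N.
- **Final pose:** The lid is at about 45°, which puts the front edge roughly 14 cm above the rim. The grip was closed, the arm still, and the wrist force about 6 N.
- **Other things on the bench:** The items visible in the last pictures looked in place, but the arm hid part of the top view. I did not measure their positions.
- **One small disagreement:** From the last pose, the grasp point works out 176 mm from the hinge instead of 171 mm, about 5 mm off. That changes the lid angle only slightly.

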